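# Press a stud into a plate with the quick clamp and rack the plate

## Task

With the blue quick clamp, press the stud fully home in the brass plate: squeeze the clamp's trigger against its handle as often as it takes, do not push the stud or the jaw by hand. Then press the red release tab so that the jaw springs all the way back, draw the plate up out of its slotted holder, stand it down in the slot of the wooden rest and let go. Leave the loupe, the tape roll and the small parts box where they are.

Things in the scene. Friction and masses are not known exactly. Their poses are not given: they have to be found in the camera images.
- squeeze_point (a point): Fixed point of the quick clamp, 82 mm above its deck, which slopes 22 degrees up away from the robot. Axes of the deck: x along the clamp's bar, uphill; z square to the deck, leaning 22 degrees to the robot; y across. It lies midway between the outer faces of trigger and handle when fully squeezed: centre the fingers here, pointing along -z, closing along x. Keep their tips within 40 mm below it.
- handle_face (a point): Point on the outer (+x) face of the clamp's blue fixed handle, at squeeze_point's height and 15 mm from it in +x; same axes. The handle does not move; it is 22 mm wide (y), 12 mm thick, and its top is 16 mm above this point. 25 mm and more is free beyond it.
- trigger_face (a point): Point on the outer (-x) face of the black and orange trigger at the height to squeeze, moving with it: 31 mm in -x from squeeze_point at rest, 15 mm when fully squeezed. Trigger 20 mm wide (y), 10 mm thick, its top 15 mm above this point. Centred fingers touch it when 62 mm apart and have it fully squeezed at 30 mm. It takes 3 to 20 N; grip with 20 to 40 N.
- trigger (a joint): Clamp trigger, sprung: 0 = rest, 0.216 rad = fully squeezed. Each full squeeze walks the jaw about 8 mm (two ratchet teeth of 4 mm) to the plate; the teeth hold it while the trigger goes back. Let it go fully back (fingers 65 mm apart or more) before the next squeeze. When the stud is home it stalls part-way, which does no harm.
- jaw (a joint): Slide of the blue jaw and its bar (m): 0 = fully back (open), grows towards the plate; about 0.032 when it has pressed the stud home. Starts between 0 and 0.012. A spring takes it back to 0 when the release tab is pressed down.
- tab_top (a point): Middle of the top face of the red release tab, 30 mm (x) by 26 mm (y), which sticks out on the -y side of the clamp, 62 mm from the bar's middle and 52 mm lower than squeeze_point along z. Axes as the deck's while it is up, z out of the tab. Press it along -z, with the fingers shut.
- release_tab (a joint): Release tab: 0 = up, sprung; 0.17 rad = fully down on a hard stop, 5.5 mm of travel at its middle. The jaw is let go beyond about 0.13. It takes 1.5 N to start and 4.5 N at the bottom. Keep it down for half a second; it springs up again when left.
- plate_mid (a point): Centre of the loose brass plate: 6 mm thick (x), 70 mm wide (y), 75 mm tall (z; top edge 37.5 mm above this point), 0.1 to 0.2 kg. It starts upright in the clamp's slotted holder, axes as the deck's. Pinch it across x in the middle of its top edge, fingertips no lower than this point, fingers along its -z; draw it along +z. Stud: 7.5 mm below the centre, 16 mm head on the -x face.
- holder_slot (a point): Middle of the floor of the clamp's slotted holder, on which the plate stands; axes as the deck's. Slot 8 mm wide (x), 72 mm long (y); its posts hold the plate's side edges to 40 mm above this point and leave 42 mm free between them. A plate drawn 45 mm up along z is clear of it.
- stud (a joint): Press-in stud of the plate (m): 0 = its 5 mm thick head stands 9 mm off the plate's -x face, 0.009 = fully home, head against the plate (its 10 mm shank then comes 9 mm out of the +x face). Starts between 0 and 0.003. Stiff: moves at about 8 N and stays where it is pushed.
- rest_slot (a point): Middle of the slot floor of the wooden rest; it leans like the deck: z up along the slot, 22 degrees to the robot, x across the slot, away from the robot, y along it. Slot 13 mm wide, 84 mm long; end posts 36 mm (robot side) and 26 mm (far side) tall, 48 mm free between them. The plate stands in it, stud head on the robot's side, centre 37.5 mm above this point.
- loupe: Black loupe, 34 mm diameter, 31 mm tall; origin under its middle. Not to be moved.
- tape_1: Roll of masking tape, 100 mm diameter, 25 mm tall; origin under its middle. Not to be moved.
- parts_box_small: Small clear parts box, 53x65x26 mm; origin under its middle. Not to be moved.
Things that resemble listed ones, but are neither listed nor needed, are in the scene too. Leave any pink or purple look-alike of the part that bears plate_mid alone.

How it is judged (in metres and radians):
On the way, in this order (a step that is already met when the one before it is completed fails the run):
1. the stud is pressed home by the jaw (8 mm or more of its 9 mm, with the jaw walked up to it) (value of joint stud above 0.008 m and value of joint jaw above 0.026 m), for 0.1 s.
2. the release tab has let the jaw go fully back (within 3 mm), the plate still in its holder (value of joint jaw below 0.003 m and distance of plate_mid from where it was at the start of the episode below 0.01 m), for 0.2 s.
At the end, for the whole second after the job is handed in: The stud is home in the plate (within 1 mm), the jaw fully back (within 3 mm), the trigger at rest, and the plate stands in the slot of the wooden rest, on the slot floor (centre 30 to 43 mm above it), within 20 degrees of the slot's lean, at rest (value of joint stud above 0.008 m and value of joint jaw below 0.003 m and value of joint trigger below 0.03 rad and z of plate_mid in the frame of rest_slot between 0.03 and 0.043 m and x of plate_mid in the frame of rest_slot between -0.015 and 0.015 m and y of plate_mid in the frame of rest_slot between -0.01 and 0.01 m and angle between the z axis of plate_mid and the z axis of rest_slot, either way round below 0.35 rad and linear speed of plate below 0.01 m/s); the robot touches nothing.
It fails at once if the stud is pushed with the fingers (contact force between the fingers and stud above 5 N).
It fails at once if the jaw is pushed with the fingers (contact force between the fingers and jaw above 5 N).
It fails at once if the loupe is moved by more than 3 cm (distance of loupe from where it was at the start of the episode above 0.03 m).
It fails at once if the tape roll is moved by more than 3 cm (distance of tape_1 from where it was at the start of the episode above 0.03 m).
It fails at once if the parts box is moved by more than 3 cm (distance of parts_box_small from where it was at the start of the episode above 0.03 m).
It also fails if it takes over 64 s, if anything falls off the work surface, if the arm or the gripper's body presses on something with over 40 N, if the wrist force passes 120 N, or if a joint passes its speed limit or range.

## Robot

A 6-joint arm with a two-finger parallel gripper is mounted at the origin on a cart in front of the work surface, level with it; the furniture and walls round the work are solid. World frame = base frame: x ahead of the robot, y to its left, z up, the work surface at z = 0. Lengths are in mm, angles in rad, forces in N, time in s.
With the tool pointing down it reaches from about 275 to 875 mm from the base axis. Payload 12.5 kg.
Tool frame: the origin (TCP) lies between the finger pads; the fingertips stand 8 mm ahead of it and the grasp point (between the pads) lies 11 mm behind it (manip.tips_ahead is the z of the fingertips in the tool frame, in mm); z points along the fingers, y is the line along which they close (so a half turn about z gives the same grasp; the last joint's range is limited). The gripper opens to 85 mm and grips with 20 to 120 N. Pads are 22 mm wide; open, the fingers measure 114 mm over their backs; the gripper's body (76 mm by 85 mm) begins 54 mm behind the grasp point. The pads swing forward as they close: fully open they stand 13 mm farther back than shut.
Start: joints at [1.127, 0.351, 1.652, -0, 1.139, -0.085], TCP at [193.101, 514.972, 239.29] pointing down, gripper open.
Joint ranges: [-2.75, 2.75], [-0.79, 2.1], [0.01, 2.65], [-1.57, 4.71], [0.07, 3.14], [-2.87, 2.87]. Speed limits (rad/s): [2.22, 2.22, 2.79, 3.14, 3.14, 3.14].

## Interface

Orientations are given as a unit quaternion [x, y, z, w].
In Python, from station import manip gives the robot as it stands. The module is installed in compiled form; this text tells all that it offers.
- The arm moves only by the tool drive_tool, never from a script. Its argument "motion" is a list of rows, each an object with "offset": the shift along the tool's x, y, z in mm, a list of three; "twist": the turn, a rotation vector about the tool's x, y, z in degrees, a list of three. A call has 1 to 20 rows; each row shifts and turns the commanded pose from where the row before left it, along the tool's axes as they then stand; what a row does not reach is not made up. A row lasts 1/10 s, in which the tool goes at most 50 mm and 8.59 degrees, less where a joint would pass 70% of its speed; a pose out of reach is approached as far as the arm can. A call is refused whole if a number of a shift passes 50 or a number of a turn 8.59, either way. A call with a gripper value outside its range is refused whole. "grip" is the gripper command: -1 is fully open, 1 is shut, values between are in proportion, set as the call begins (left out, the last holds). The fingers move at their own pace and stop on an object; the grip force is fixed at half the most. Time passes only in rows, so rows that do not move let the fingers close. It gives the time, the measured TCP pose, the force, the opening and the grip force at its end, in the units of the state.
- manip.get_state(): the state, without advancing time (a new reading comes with each control period).
- manip.get_image(name): name is "scene" or "top"; returns a dict with "color" (384x512x3 uint8, blue, green, red), "depth" (384x512 float32, mm along the optical axis (not along the pixel's ray), 0 where there is no reading), "fx", "fy", "cx", "cy" (pixels), "k1" (the pictures are not rectified: a ray, as slopes to the right and down, at radius r is drawn at 1 + k1 r^2 times it, then the intrinsics apply), "R" (3x3) and "t" (3): a world point X has camera coordinates R X + t. Camera axes: x right, y down, z forward; pixel columns grow to the right and rows downward; lengths in mm; the calibration is good to about 2 mm. A picture is of the moment at which its call begins.
- manip.job_done(): hands the job in; it is judged then, once.
The state is a dict: "t": time; "q": joint angles; "qvel": joint speeds; "joint_torque": joint torques, N m; "tool_pos": TCP position; "eef_rot": TCP orientation; "ft_force": force on the tool from outside, world axes, zero at the start; "ft_torque": the same for the moment, N m; "grip_width": opening from 0.0 (shut) to 1.0 (fully open); "grasp_force": force on a finger pad.
Only numpy, scipy, OpenCV 4.12 (cv2) and the standard library are available. Lean on these libraries where they do the work, as an engineer would, in place of code of your own. Each camera call takes 0.05 s, during which the arm holds its last target. There are 200 camera calls.

## Working session

There is one attempt and no reset: what is moved stays moved. The work goes in short steps, Python scripts to look and compute and a tool call to move; the robot and the scene stay as the last step left them, time stands still between calls to the robot, and variables do not carry over. Pictures are saved under pics/ and viewed, at most 12 in all, crops included, and the job is handed in when it is done.

Besides the shell and the picture viewer there is one more tool, called after ">>>" as name([rows], argument=value, ...), one row to a line, values as JSON. drive_tool: Moves the arm, as the interface text tells. Its arguments: {"type":"object","properties":{"motion":{"type":"array"},"grip":{"type":"number"}},"required":["motion"]}

```bash
mkdir -p pics
python3 - <<'E'
from station import manip
import cv2,numpy as np
for n in("scene","top"):
    d=manip.get_image(n);cv2.imwrite(f"pics/{n}0.png",cv2.resize(d["color"],(768,576)))
    np.savez(f"{n}0.npz",**d);print(n,d["fx"],d["cx"],d["cy"],d["k1"],np.round(d["R"],3).tolist(),d["t"],(d["depth"]>0).mean())
s=manip.get_state();print(s,manip.tips_ahead)
E
```

```text
scene 441.79032636910074 261.7491381534373 184.77856340392069 -0.1280186785878781 [[0.502, -0.865, 0.013], [-0.455, -0.277, -0.846], [0.735, 0.419, -0.533]] [-293.14759667  344.99843916  804.26290871] 0.9960428873697916
top 499.38879641004377 254.39395251562527 185.80763573032584 -0.1998398370925396 [[0.017, -1.0, -0.013], [-0.988, -0.015, -0.151], [0.151, 0.015, -0.988]] [  -6.82554685  575.53841759 1399.65347501] 0.99560546875
{'t': 0.1, 'q': array([ 1.12739378e+00,  3.51158778e-01,  1.65234110e+00, -4.12410507e-06,
        1.13908177e+00, -8.46421866e-02]), 'qvel': array([ 0.00084175,  0.00070507, -0.00179431, -0.00092222,  0.00036026,
        0.00081111]), 'joint_torque': array([ 1.24452545e-03, -5.06841981e+01, -2.91880059e+01, -2.57742977e-05,
        2.58813307e-03, -2.07481656e-05]), 'tool_pos': array([192.99252209, 514.73351779, 238.83238108]), 'eef_rot': array([ 1.78418861e-01,  9.83954504e-01, -4.77851326e-04, -1.27239433e-04]), 'ft_force': array([-0.6154651 , -0.1150779 , -0.93548174]), 'ft_torque': array([-0.02571056, -0.02758352,  0.002666  ]), 'grasp_force': 0.0, 'grip_width': 0.9986401154821137} 8.0
```

View pics/scene0.png

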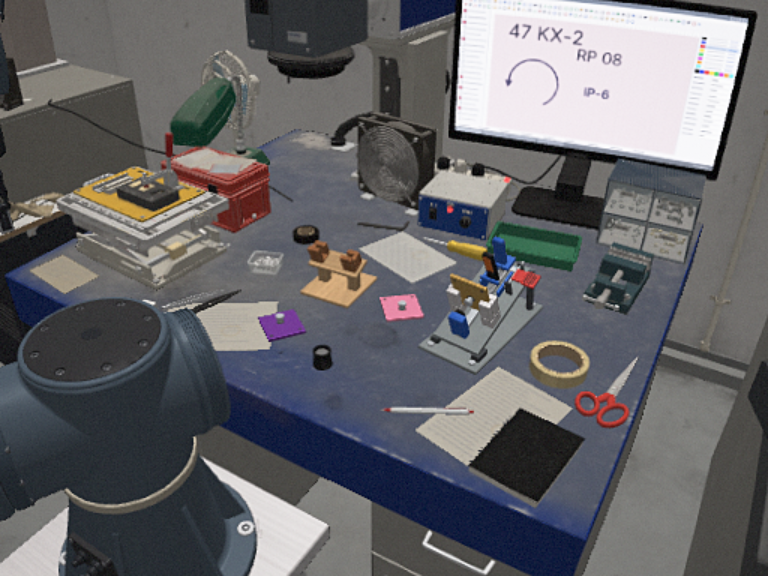

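View pics/top0.png

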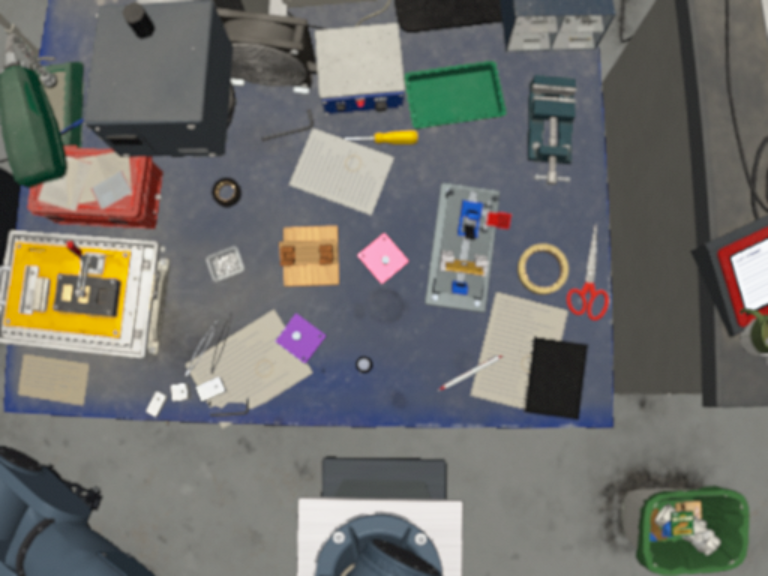

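Candidates in the full views (top view pixels, 768 wide):
- **Brass plate:** (463,267), in the clamp. The pink plate at (383,259) and the purple one at (301,337) are decoys.
- **Clamp:** (463,245), with a blue handle at (471,212), a red tab at (499,219) and the jaw at (459,287). The teal vice at (551,120) is not the clamp.
- **Wooden rest:** (310,255).
- **Not to be moved:** loupe (364,364), or the black ring at (226,192); tape (543,268); parts box (225,263).

Next is one close crop, plus the geometry from depth.

```bash
cat > h.py <<'E'
import numpy as np,cv2
from scipy.spatial.transform import Rotation as Ro
def K(d): return np.array([[d["fx"],0,d["cx"]],[0,d["fy"],d["cy"]],[0,0,1.]])
def world(d,uv,z=None):
    uv=np.asarray(uv,float).reshape(-1,2)
    n=cv2.undistortPoints(uv[:,None],K(d),np.array([float(d["k1"]),0,0,0]))[:,0]
    r=np.c_[n,np.ones(len(n))]
    if z is None: z=d["depth"][uv[:,1].astype(int),uv[:,0].astype(int)]
    return (r*np.asarray(z).reshape(-1,1)-d["t"])@d["R"]
def proj(d,X):
    X=np.atleast_2d(X)
    # valid for k1-only model: forward = radial polynomial as cv2
    return cv2.projectPoints(X.astype(float),cv2.Rodrigues(np.array(d["R"],float))[0],np.array(d["t"],float),K(d),np.array([float(d["k1"]),0,0,0]))[0][:,0]
def cloud(d):
    h,w=d["depth"].shape;v,u=np.mgrid[:h,:w]
    return world(d,np.c_[u.ravel(),v.ravel()]).reshape(h,w,3)
def load(n): return dict(np.load(n+".npz"))
E
python3 - <<'E'
from h import *
s,t=load("scene0"),load("top0")
a=cv2.resize(s["color"][150:250,270:370],(600,600),interpolation=cv2.INTER_CUBIC)
cv2.imwrite("pics/c1.png",cv2.resize(a,(400,400)))
b=cv2.resize(t["color"][115:215,270:360],(360,400),interpolation=cv2.INTER_CUBIC)
r=cv2.resize(s["color"][150:210,195:255],(400,200)) 
cv2.imwrite("pics/c1.png",np.hstack([cv2.resize(a,(400,400)),b]))
for n,d in(("scene",s),("top",t)):
    C=cloud(d);hsv=cv2.cvtColor(d["color"],cv2.COLOR_BGR2HSV);H,S,V=[hsv[...,i].astype(int) for i in range(3)]
    roi=(C[...,0]>350)&(C[...,0]<800)&(C[...,1]<-20)&(C[...,1]>-330)&(C[...,2]<250)
    # table
    for nm,m in dict(blue=(abs(H-108)<10)&(S>170)&(V>110),red=((H<6)|(H>174))&(S>150)&(V>90),brass=(abs(H-18)<8)&(S>100)&(V>70)).items():
        k,lab,st,ce=cv2.connectedComponentsWithStats((m&roi).astype(np.uint8))
        for i in range(1,k):
            if st[i,4]>12:
                P=C[lab==i];print(n,nm,st[i].tolist(),np.round(np.median(P,0)),np.round(np.percentile(P,5,0)),np.round(np.percentile(P,95,0)))
    # deck: slope plane, gray
    m=roi&(S<70)&(C[...,2]>4)&(C[...,2]<150)
    P=C[m];rng=np.random.default_rng(0);best=None
    for _ in range(500):
        q=P[rng.choice(len(P),3,False)];nn=np.cross(q[1]-q[0],q[2]-q[0]);l=np.linalg.norm(nn)
        if l<1:continue
        nn/=l
        if abs(nn[2])<.88 or abs(nn[2])>.97:continue
        c=abs((P-q[0])@nn)<2
        if best is None or c.sum()>best.sum():best=c
    Q=P[best];c=Q.mean(0);nn=np.linalg.svd(Q-c)[2][2];nn*=np.sign(nn[2])
    print(n,"deck",len(Q),c.round(1),nn.round(3),np.degrees(np.arccos(nn[2])).round(1),np.degrees(np.arctan2(nn[1],nn[0])).round(1))
E
```

```text
scene blue [329, 158, 7, 4, 19] [ 667. -158.  177.] [ 661. -166.  176.] [ 670. -150.  180.]
scene blue [331, 173, 12, 7, 23] [ 682. -169.  121.] [ 678. -180.  119.] [ 692. -156.  128.]
scene blue [321, 183, 11, 6, 23] [ 649. -155.  107.] [ 646. -170.  104.] [ 660. -142.  108.]
scene blue [299, 208, 11, 7, 40] [ 546. -143.   82.] [ 541. -155.   80.] [ 554. -132.   85.]
scene red [341, 180, 19, 12, 117] [ 676. -211.  112.] [ 665. -232.  106.] [ 690. -193.  117.]
scene brass [322, 172, 7, 9, 23] [ 639. -155.  143.] [ 632. -160.  128.] [ 646. -149.  155.]
scene brass [300, 182, 26, 25, 274] [ 581. -149.  122.] [ 572. -178.   83.] [ 597. -117.  139.]
scene deck 478 [ 590.5 -162.    42.4] [-0.354  0.028  0.935] 20.8 175.4
top blue [308, 134, 13, 13, 112] [ 696. -159.  128.] [ 668. -176.  118.] [ 707. -146.  179.]
top blue [302, 188, 9, 8, 47] [ 554. -143.   82.] [ 546. -155.   73.] [ 563. -132.   87.]
top red [325, 142, 16, 10, 132] [ 681. -216.  112.] [ 669. -233.  105.] [ 692. -197.  118.]
top brass [346, 164, 22, 31, 120] [ 588. -284.   24.] [ 559. -318.   17.] [ 645. -268.   29.]
top brass [298, 173, 24, 10, 144] [ 586. -150.  128.] [ 576. -177.   90.] [ 601. -120.  140.]
top deck 609 [ 631.4 -155.2   56.4] [-0.352  0.052  0.934] 20.9 171.7
```

View pics/c1.png

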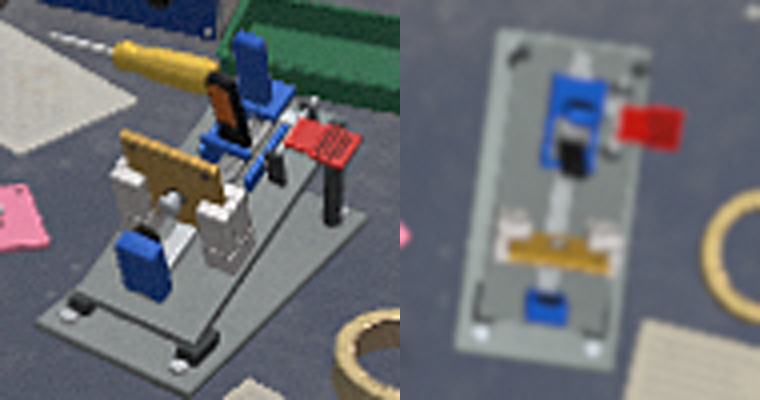

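The close crop confirms the brass plate at (170,170), with its stud head at (172,200). It also shows the handle at (252,65), the trigger at (228,105), the red tab at (325,140) and the jaw at (145,265). Next I get the yaw and the landmarks in deck axes, plus the rest.

```bash
cat >> h.py <<'E'
def frame(psi,tilt=22): # columns x,y,z
    return Ro.from_euler("ZY",[psi,-tilt],degrees=True).as_matrix()
def masks(d):
    hsv=cv2.cvtColor(d["color"],cv2.COLOR_BGR2HSV);return [hsv[...,i].astype(int) for i in range(3)]
E
python3 - <<'E'
from h import *
from station import manip
def yaw(pts):
    (c,(w,h),a)=cv2.minAreaRect(pts.astype(np.float32));return np.round(c,1),round(w,1),round(h,1),round(a,1)
D={n:load(n+"0") for n in("scene","top")}
for n,d in D.items():
    C=cloud(d);H,S,V=masks(d)
    roi=(C[...,0]>450)&(C[...,0]<800)&(C[...,1]<-60)&(C[...,1]>-260)
    deck=roi&(S<75)&(V>60)&(C[...,2]>3)&(C[...,2]<110)
    m=cv2.morphologyEx(deck.astype(np.uint8),cv2.MORPH_CLOSE,np.ones((3,3)))
    k,l,st,_=cv2.connectedComponentsWithStats(m);i=1+st[1:,4].argmax()
    print(n,"deckrect",yaw(C[l==i][:,:2]))
    br=roi&(abs(H-18)<8)&(S>100)&(V>70)&(C[...,1]>-195)&(C[...,0]<612)&(C[...,2]>70);P=C[br]
    # plate face plane normal + edge direction
    top=P[P[:,2]>P[:,2].max()-12];f=np.polyfit(top[:,1],top[:,0],1);print("plate edge yaw",np.degrees(np.arctan(-f[0])).round(1),len(top))
    red=roi&((H<6)|(H>174))&(S>150)&(V>90);print("red rect",yaw(C[red][:,:2]),C[red].mean(0).round(1))
    # wooden rest
    roi2=(C[...,0]>450)&(C[...,0]<760)&(C[...,1]<270)&(C[...,1]>60)
    wd=roi2&(H>5)&(H<22)&(S>85)
    k,l,st,_=cv2.connectedComponentsWithStats(wd.astype(np.uint8));i=1+st[1:,4].argmax();P=C[l==i]
    print("rest",st[i].tolist(),yaw(P[:,:2]),np.percentile(P,[1,99],0).round(0).tolist())
    for psi in(-7,):
        F=frame(psi)
        print("deck fr: brass",np.percentile(C[br]@F,[3,50,97],0).round(1).tolist())
        bl=roi&(abs(H-108)<12)&(S>150)&(V>80)
        Q=C[bl]@F
        hi=Q[Q[:,2]>-(0)+Q[:,2].max()-45];print("handle",len(hi),np.percentile(hi,[3,50,97],0).round(1).tolist())
        print("red",np.percentile(C[red]@F,[3,50,97],0).round(1).tolist())
        dk=C[deck]@F;hh,e=np.histogram(dk[:,2],np.arange(-200,-60,2));print("deckz",e[hh.argmax()]+1)
        tr=roi&(V<60)&((C@F)[...,2]>-110);T=C[tr]@F
        print("black hi",len(T),[] if len(T)<3 else np.percentile(T,[3,50,97],0).round(1).tolist())
t=D["top"];s=D["scene"]
a=cv2.resize(s["color"][150:210,195:265],(420,360),interpolation=cv2.INTER_CUBIC);b=cv2.resize(t["color"][140:200,180:235],(330,360),interpolation=cv2.INTER_CUBIC)
cv2.imwrite("pics/c2.png",np.hstack([a,b]))
E
```

```text
scene deckrect (array([ 240.6, -252. ]), 1135.2, 248.6, 12.4)
plate edge yaw -8.0 97
red rect (array([ 691.9, -214.1]), 44.6, 57.6, 83.3) [ 676.7 -211.8  111.3]
rest [201, 160, 50, 45, 1297] (array([622.9, 147.5]), 123.7, 109.9, 3.1) [[564.0, 94.0, 5.0], [677.0, 198.0, 97.0]]
deck fr: brass [[594.6, -108.3, -158.5], [596.6, -76.5, -109.6], [601.1, -43.5, -90.9]]
handle 103 [[690.9, -85.5, -130.1], [694.0, -78.2, -104.9], [701.2, -66.1, -88.3]]
red [[676.5, -149.2, -161.4], [688.1, -126.5, -157.7], [702.7, -107.7, -154.5]]
deckz -187
black hi 34 [[595.4, -98.6, -108.7], [659.2, -82.1, -94.5], [665.0, -49.7, -89.4]]
top deckrect (array([ 575.4, -155.7]), 227.0, 460.4, 84.2)
plate edge yaw -7.0 65
red rect (array([ 697.2, -219.9]), 41.0, 60.5, 73.1) [ 681.  -215.7  110.1]
rest [186, 150, 40, 41, 1477] (array([627.2, 146.9]), 120.6, 112.3, 2.2) [[567.0, 91.0, 0.0], [685.0, 200.0, 97.0]]
deck fr: brass [[598.6, -106.6, -147.7], [604.1, -76.6, -105.5], [605.9, -45.8, -91.2]]
handle 62 [[550.5, -87.1, -133.0], [700.1, -77.0, -99.7], [705.5, -66.5, -90.6]]
red [[680.1, -149.6, -166.7], [692.1, -131.4, -159.2], [703.9, -110.9, -154.5]]
deckz -191
black hi 23 [[662.1, -81.9, -108.4], [668.5, -76.3, -95.7], [671.2, -69.7, -89.8]]
```

View pics/c2.png

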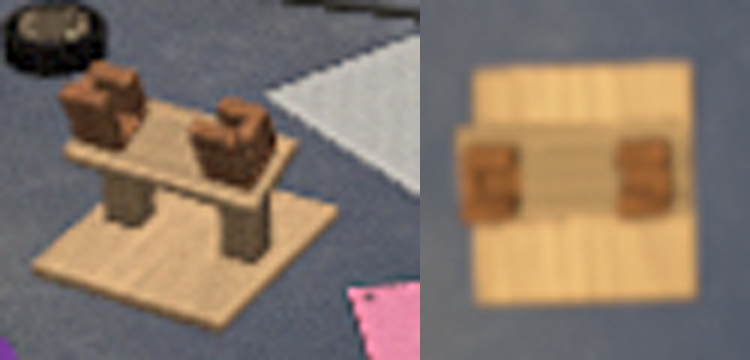

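The crop shows the rest's two notched posts at (100,105) and (235,140). In the top view they are at (490,182) and (645,177), and the slot runs nearly along y. Next is a planner that turns a goal pose into repeated tool-frame rows.

```bash
cat >> h.py <<'E'
from scipy.linalg import logm,expm
PSI=-7
def tool(psi,tilt=22):
    F=frame(psi,tilt);return np.c_[F[:,1],F[:,0],-F[:,2]]
def plan(goal_deck=None,psi=PSI,pos=None,n=1,tilt=22,start=None):
    from station import manip
    s=manip.get_state();T=np.eye(4);T[:3,:3]=Ro.from_quat(s["eef_rot"]).as_matrix();T[:3,3]=s["tool_pos"]
    if start is not None:T=start
    G=np.eye(4);G[:3,:3]=tool(psi,tilt);G[:3,3]=frame(psi)@goal_deck if pos is None else pos
    S=expm(np.real(logm(np.linalg.inv(T)@G))/n)
    print("goal",G[:3,3].round(1),"n",n,"off",S[:3,3].round(2).tolist(),"twist",np.degrees(Ro.from_matrix(S[:3,:3]).as_rotvec()).round(2).tolist())
    for i in range(n):
        T=T@S
        if i in(n//4,n//2,3*n//4):print("  via",T[:3,3].round(0))
    return G
SQ=np.array([690,-76.5,-107.])
E
python3 - <<'E'
from h import *
plan(SQ+[-8,0,70-15],n=20)
E
```

```text
goal [ 637.6 -155.4  207.3] n 20 off [-43.1, -0.31, 3.51] twist [-0.93, -0.73, 3.77]
  via [415. 385. 225.]
  via [551. 218. 221.]
  via [627.  17. 216.]
```

>>> drive_tool([
  {"offset": [-43.1, -0.3, 3.5], "twist": [-0.93, -0.73, 3.77]},
  {"offset": [-43.1, -0.3, 3.5], "twist": [-0.93, -0.73, 3.77]},
  {"offset": [-43.1, -0.3, 3.5], "twist": [-0.93, -0.73, 3.77]},
  {"offset": [-43.1, -0.3, 3.5], "twist": [-0.93, -0.73, 3.77]},
  {"offset": [-43.1, -0.3, 3.5], "twist": [-0.93, -0.73, 3.77]},
  {"offset": [-43.1, -0.3, 3.5], "twist": [-0.93, -0.73, 3.77]},
  {"offset": [-43.1, -0.3, 3.5], "twist": [-0.93, -0.73, 3.77]},
  {"offset": [-43.1, -0.3, 3.5], "twist": [-0.93, -0.73, 3.77]},
  {"offset": [-43.1, -0.3, 3.5], "twist": [-0.93, -0.73, 3.77]},
  {"offset": [-43.1, -0.3, 3.5], "twist": [-0.93, -0.73, 3.77]},
  {"offset": [-43.1, -0.3, 3.5], "twist": [-0.93, -0.73, 3.77]},
  {"offset": [-43.1, -0.3, 3.5], "twist": [-0.93, -0.73, 3.77]},
  {"offset": [-43.1, -0.3, 3.5], "twist": [-0.93, -0.73, 3.77]},
  {"offset": [-43.1, -0.3, 3.5], "twist": [-0.93, -0.73, 3.77]},
  {"offset": [-43.1, -0.3, 3.5], "twist": [-0.93, -0.73, 3.77]},
  {"offset": [-43.1, -0.3, 3.5], "twist": [-0.93, -0.73, 3.77]},
  {"offset": [-43.1, -0.3, 3.5], "twist": [-0.93, -0.73, 3.77]},
  {"offset": [-43.1, -0.3, 3.5], "twist": [-0.93, -0.73, 3.77]},
], grip=-0.765)

```text
t: 1.9
tool_pos: [638.3, -70.5, 212.5]
eef_rot: [0.692, 0.7, 0.116, 0.13]
ft_force: [0.3, 1.1, -0.8]
grip_width: 0.883
grasp_force: 0.0
```

Run:
```python
from h import *
from station import manip
s=manip.get_state();print(s["t"],s["tool_pos"],s["q"].round(2),s["grip_width"])
plan(SQ+[-8,0,70-15],n=4)
```

```text
1.9 [638.25522637 -70.46906221 212.45329546] [-0.2   0.41  1.68  0.08  0.71 -0.27] 0.8828642052887395
goal [ 637.6 -155.4  207.3] n 4 off [-21.21, 0.1, 1.75] twist [-0.47, -0.37, 1.86]
  via [ 639. -113.  210.]
  via [ 639. -134.  209.]
  via [ 638. -155.  207.]
```

>>> drive_tool([
  {"offset": [-21.2, 0.1, 1.75], "twist": [-0.47, -0.37, 1.86]},
  {"offset": [-21.2, 0.1, 1.75], "twist": [-0.47, -0.37, 1.86]},
  {"offset": [-21.2, 0.1, 1.75], "twist": [-0.47, -0.37, 1.86]},
  {"offset": [-21.2, 0.1, 1.75], "twist": [-0.47, -0.37, 1.86]},
  {"offset": [0, 0, 0], "twist": [0, 0, 0]},
  {"offset": [0, 0, 0], "twist": [0, 0, 0]},
  {"offset": [0, 0, 0], "twist": [0, 0, 0]},
])

```text
t: 2.6
tool_pos: [637.8, -152.8, 207.5]
eef_rot: [0.734, 0.652, 0.126, 0.142]
ft_force: [0.3, 0.0, -0.8]
grip_width: 0.879
grasp_force: 0.0
```

Run:
```python
from h import *
from station import manip
G=plan(SQ+[-8,0,70-15],n=1)
for n in("scene","top"):
    d=manip.get_image(n);np.savez(n+"1.npz",**d)
    p=proj(d,frame(PSI)@SQ)[0].astype(int);u,v=p
    im=cv2.resize(d["color"][v-50:v+50,u-47:u+47],(376,400),interpolation=cv2.INTER_CUBIC)
    for off in([0,0,0],[-90,0,-21],[0,-62,-52],[15,0,0],[-31,0,0]):
        q=(proj(d,frame(PSI)@(SQ+off))[0]-[u-47,v-50]+.5)*4;cv2.circle(im,tuple(int(x) for x in q),3,(0,255,255),-1)
    globals()[n]=im
cv2.imwrite("pics/c3.png",np.hstack([scene,top]))
```

```text
goal [ 637.6 -155.4  207.3] n 1 off [-2.59, 0.07, 0.3] twist [-0.06, -0.05, 0.19]
  via [ 638. -155.  207.]
```

View pics/c3.png

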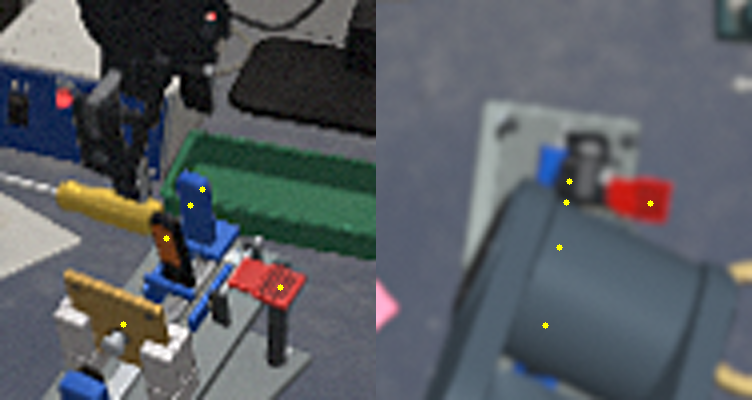

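The yellow projected points sit on the handle (190,205), the trigger (166,238), the tab (280,287) and the plate (123,324), as predicted. Now I descend along -z.

>>> drive_tool([
  {"offset": [-2.6, 0, 5], "twist": [0, 0, 0.19]},
  {"offset": [0, 0, 15], "twist": [0, 0, 0]},
  {"offset": [0, 0, 15], "twist": [0, 0, 0]},
  {"offset": [0, 0, 15], "twist": [0, 0, 0]},
  {"offset": [0, 0, 12], "twist": [0, 0, 0]},
  {"offset": [0, 0, 8], "twist": [0, 0, 0]},
  {"offset": [0, 8, 0], "twist": [0, 0, 0]},
  {"offset": [0, 0, 0], "twist": [0, 0, 0]},
  {"offset": [0, 0, 0], "twist": [0, 0, 0]},
])

```text
t: 3.6
tool_pos: [671.3, -160.3, 146.5]
eef_rot: [0.735, 0.65, 0.127, 0.143]
ft_force: [0.1, -0.4, 0.4]
grip_width: 0.881
grasp_force: 0.0
```

Run:
```python
from h import *
from station import manip
plan(SQ+[0,0,-15],n=1)
d=manip.get_image("scene");np.savez("scene2.npz",**d)
u,v=proj(d,frame(PSI)@SQ)[0].astype(int)
cv2.imwrite("pics/c4.png",cv2.resize(d["color"][v-40:v+60,u-60:u+40],(600,600),interpolation=cv2.INTER_CUBIC))
```

```text
goal [ 671.  -159.5  145.4] n 1 off [0.75, -0.76, 0.95] twist [0.05, -0.01, -0.04]
  via [ 671. -159.  145.]
```

View pics/c4.png

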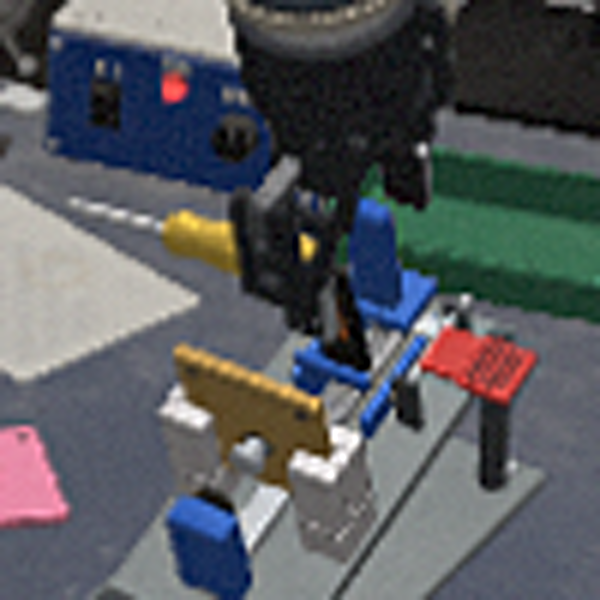

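The fingers straddle trigger and handle: the -x finger is at (270,260), the +x finger at (420,180). First squeeze.

>>> drive_tool([
  {"offset": [0.7, -0.7, 1], "twist": [0, 0, 0]},
  {"offset": [0, 0, 0], "twist": [0, 0, 0]},
  {"offset": [0, 0, 0], "twist": [0, 0, 0]},
  {"offset": [0, 0, 0], "twist": [0, 0, 0]},
  {"offset": [0, 0, 0], "twist": [0, 0, 0]},
  {"offset": [0, 0, 0], "twist": [0, 0, 0]},
  {"offset": [0, 0, 0], "twist": [0, 0, 0]},
  {"offset": [0, 0, 0], "twist": [0, 0, 0]},
], grip=0.4)

```text
t: 4.45
tool_pos: [671.8, -159.4, 145.7]
eef_rot: [0.735, 0.65, 0.127, 0.144]
ft_force: [10.2, -0.5, 3.0]
grip_width: 0.346
grasp_force: 64.5
```

>>> drive_tool([
  {"offset": [0, 0, 0], "twist": [0, 0, 0]},
  {"offset": [0, 0, 0], "twist": [0, 0, 0]},
  {"offset": [0, 0, 0], "twist": [0, 0, 0]},
  {"offset": [0, 0, 0], "twist": [0, 0, 0]},
  {"offset": [0, 0, 0], "twist": [0, 0, 0]},
  {"offset": [0, 0, 0], "twist": [0, 0, 0]},
  {"offset": [0, 0, 0], "twist": [0, 0, 0]},
], grip=-0.7)

```text
t: 5.15
tool_pos: [670.7, -159.5, 144.6]
eef_rot: [0.735, 0.65, 0.127, 0.143]
ft_force: [1.0, -0.0, 0.2]
grip_width: 0.851
grasp_force: 0.0
```

>>> drive_tool([
  {"offset": [0, 0, 0], "twist": [0, 0, 0]},
  {"offset": [0, 0, 0], "twist": [0, 0, 0]},
  {"offset": [0, 0, 0], "twist": [0, 0, 0]},
  {"offset": [0, 0, 0], "twist": [0, 0, 0]},
  {"offset": [0, 0, 0], "twist": [0, 0, 0]},
  {"offset": [0, 0, 0], "twist": [0, 0, 0]},
  {"offset": [0, 0, 0], "twist": [0, 0, 0]},
  {"offset": [0, 0, 0], "twist": [0, 0, 0]},
], grip=0.4)

```text
t: 5.95
tool_pos: [671.8, -159.5, 145.5]
eef_rot: [0.735, 0.65, 0.127, 0.143]
ft_force: [10.8, 0.6, 3.3]
grip_width: 0.346
grasp_force: 64.7
```

>>> drive_tool([
  {"offset": [0, 0, 0], "twist": [0, 0, 0]},
  {"offset": [0, 0, 0], "twist": [0, 0, 0]},
  {"offset": [0, 0, 0], "twist": [0, 0, 0]},
  {"offset": [0, 0, 0], "twist": [0, 0, 0]},
  {"offset": [0, 0, 0], "twist": [0, 0, 0]},
  {"offset": [0, 0, 0], "twist": [0, 0, 0]},
  {"offset": [0, 0, 0], "twist": [0, 0, 0]},
], grip=-0.7)

```text
t: 6.65
tool_pos: [670.7, -159.5, 144.6]
eef_rot: [0.735, 0.65, 0.127, 0.143]
ft_force: [0.5, 0.4, -0.1]
grip_width: 0.854
grasp_force: 0.0
```

>>> drive_tool([
  {"offset": [0, 0, 0], "twist": [0, 0, 0]},
  {"offset": [0, 0, 0], "twist": [0, 0, 0]},
  {"offset": [0, 0, 0], "twist": [0, 0, 0]},
  {"offset": [0, 0, 0], "twist": [0, 0, 0]},
  {"offset": [0, 0, 0], "twist": [0, 0, 0]},
  {"offset": [0, 0, 0], "twist": [0, 0, 0]},
  {"offset": [0, 0, 0], "twist": [0, 0, 0]},
  {"offset": [0, 0, 0], "twist": [0, 0, 0]},
], grip=0.4)

```text
t: 7.45
tool_pos: [671.8, -159.5, 145.5]
eef_rot: [0.735, 0.65, 0.127, 0.143]
ft_force: [9.1, -0.6, 3.8]
grip_width: 0.347
grasp_force: 63.9
```

>>> drive_tool([
  {"offset": [0, 0, 0], "twist": [0, 0, 0]},
  {"offset": [0, 0, 0], "twist": [0, 0, 0]},
  {"offset": [0, 0, 0], "twist": [0, 0, 0]},
  {"offset": [0, 0, 0], "twist": [0, 0, 0]},
  {"offset": [0, 0, 0], "twist": [0, 0, 0]},
  {"offset": [0, 0, 0], "twist": [0, 0, 0]},
  {"offset": [0, 0, 0], "twist": [0, 0, 0]},
], grip=-0.7)

```text
t: 8.15
tool_pos: [670.7, -159.5, 144.6]
eef_rot: [0.735, 0.65, 0.127, 0.143]
ft_force: [-0.2, 0.6, 0.6]
grip_width: 0.843
grasp_force: 0.0
```

>>> drive_tool([
  {"offset": [0, 0, 0], "twist": [0, 0, 0]},
  {"offset": [0, 0, 0], "twist": [0, 0, 0]},
  {"offset": [0, 0, 0], "twist": [0, 0, 0]},
  {"offset": [0, 0, 0], "twist": [0, 0, 0]},
  {"offset": [0, 0, 0], "twist": [0, 0, 0]},
  {"offset": [0, 0, 0], "twist": [0, 0, 0]},
  {"offset": [0, 0, 0], "twist": [0, 0, 0]},
  {"offset": [0, 0, 0], "twist": [0, 0, 0]},
], grip=0.4)

```text
t: 8.95
tool_pos: [671.9, -159.4, 145.5]
eef_rot: [0.735, 0.65, 0.127, 0.143]
ft_force: [11.2, 0.9, 2.7]
grip_width: 0.344
grasp_force: 65.1
```

>>> drive_tool([
  {"offset": [0, 0, 0], "twist": [0, 0, 0]},
  {"offset": [0, 0, 0], "twist": [0, 0, 0]},
  {"offset": [0, 0, 0], "twist": [0, 0, 0]},
  {"offset": [0, 0, 0], "twist": [0, 0, 0]},
  {"offset": [0, 0, 0], "twist": [0, 0, 0]},
  {"offset": [0, 0, 0], "twist": [0, 0, 0]},
  {"offset": [0, 0, 0], "twist": [0, 0, 0]},
], grip=-0.7)

```text
t: 9.65
tool_pos: [670.7, -159.5, 144.6]
eef_rot: [0.735, 0.65, 0.127, 0.143]
ft_force: [0.2, -0.2, 0.1]
grip_width: 0.849
grasp_force: 0.0
```

>>> drive_tool([
  {"offset": [0, 0, 0], "twist": [0, 0, 0]},
  {"offset": [0, 0, 0], "twist": [0, 0, 0]},
  {"offset": [0, 0, 0], "twist": [0, 0, 0]},
  {"offset": [0, 0, 0], "twist": [0, 0, 0]},
  {"offset": [0, 0, 0], "twist": [0, 0, 0]},
  {"offset": [0, 0, 0], "twist": [0, 0, 0]},
  {"offset": [0, 0, 0], "twist": [0, 0, 0]},
  {"offset": [0, 0, 0], "twist": [0, 0, 0]},
], grip=0.4)

```text
t: 10.45
tool_pos: [671.9, -159.4, 145.8]
eef_rot: [0.735, 0.65, 0.127, 0.144]
ft_force: [7.9, 1.0, 5.6]
grip_width: 0.342
grasp_force: 66.1
```

>>> drive_tool([
  {"offset": [0, 0, 0], "twist": [0, 0, 0]},
  {"offset": [0, 0, 0], "twist": [0, 0, 0]},
  {"offset": [0, 0, 0], "twist": [0, 0, 0]},
  {"offset": [0, 0, 0], "twist": [0, 0, 0]},
  {"offset": [0, 0, 0], "twist": [0, 0, 0]},
  {"offset": [0, 0, 0], "twist": [0, 0, 0]},
  {"offset": [0, 0, 0], "twist": [0, 0, 0]},
], grip=-0.7)

```text
t: 11.15
tool_pos: [670.7, -159.5, 144.6]
eef_rot: [0.735, 0.65, 0.127, 0.143]
ft_force: [-0.4, -0.7, 0.2]
grip_width: 0.85
grasp_force: 0.0
```

Run:
```python
from h import *
from station import manip
d=manip.get_image("scene");np.savez("scene3.npz",**d)
u,v=proj(d,frame(PSI)@SQ)[0].astype(int)
cv2.imwrite("pics/c5.png",cv2.resize(d["color"][v-40:v+60,u-60:u+40],(600,600),interpolation=cv2.INTER_CUBIC))
```

```text
(no output)
```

View pics/c5.png

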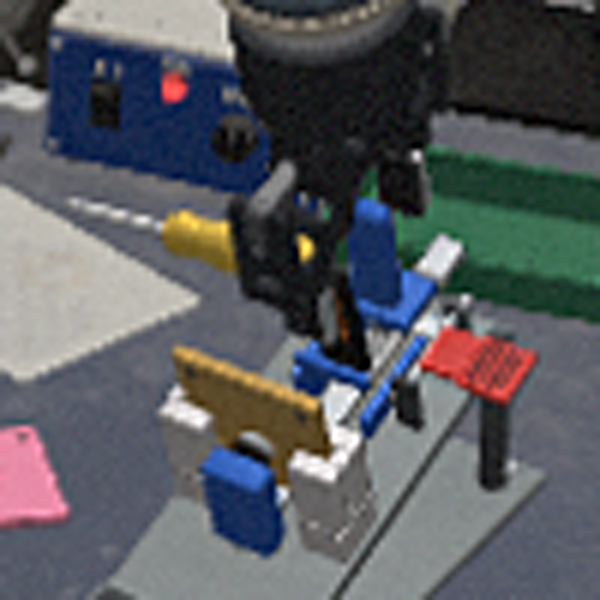

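The jaw has advanced to (240,500) near the stud head at (258,450). There was no stall yet, so I keep squeezing.

>>> drive_tool([
  {"offset": [0, 0, 0], "twist": [0, 0, 0]},
  {"offset": [0, 0, 0], "twist": [0, 0, 0]},
  {"offset": [0, 0, 0], "twist": [0, 0, 0]},
  {"offset": [0, 0, 0], "twist": [0, 0, 0]},
  {"offset": [0, 0, 0], "twist": [0, 0, 0]},
  {"offset": [0, 0, 0], "twist": [0, 0, 0]},
  {"offset": [0, 0, 0], "twist": [0, 0, 0]},
  {"offset": [0, 0, 0], "twist": [0, 0, 0]},
], grip=0.4)

```text
t: 12.0
tool_pos: [671.9, -159.4, 145.6]
eef_rot: [0.735, 0.65, 0.127, 0.143]
ft_force: [10.9, 0.6, 4.1]
grip_width: 0.346
grasp_force: 64.3
```

>>> drive_tool([
  {"offset": [0, 0, 0], "twist": [0, 0, 0]},
  {"offset": [0, 0, 0], "twist": [0, 0, 0]},
  {"offset": [0, 0, 0], "twist": [0, 0, 0]},
  {"offset": [0, 0, 0], "twist": [0, 0, 0]},
  {"offset": [0, 0, 0], "twist": [0, 0, 0]},
  {"offset": [0, 0, 0], "twist": [0, 0, 0]},
  {"offset": [0, 0, 0], "twist": [0, 0, 0]},
], grip=-0.7)

```text
t: 12.7
tool_pos: [670.7, -159.5, 144.6]
eef_rot: [0.735, 0.65, 0.127, 0.143]
ft_force: [-0.3, -0.3, -0.3]
grip_width: 0.852
grasp_force: 0.0
```

```bash
cat > jaw.py <<'E'
from h import *
from station import manip
import sys
k=sys.argv[1]
d=manip.get_image("scene");np.savez(k+".npz",**d)
for n in("scene0","scene2","scene3",k):
    d=load(n);C=cloud(d)@frame(PSI);H,S,V=masks(d)
    m=(abs(H-108)<12)&(S>140)&(V>60)&(C[...,0]<594)&(C[...,0]>520)&(abs(C[...,1]+76)<30)&(C[...,2]>-175)
    P=C[m];v,u=np.nonzero(m);print(n,len(P),np.percentile(P,[10,50,90],0).round(1).tolist(),u.mean().round(1),v.mean().round(1))
E
python3 jaw.py scene4
```

```text
scene0 153 [[543.1, -88.6, -168.1], [545.4, -78.8, -142.6], [555.7, -66.8, -132.5]] 305.4 215.4
scene2 157 [[543.2, -88.9, -168.8], [545.5, -79.1, -143.9], [554.8, -66.0, -132.6]] 305.4 215.5
scene3 157 [[571.0, -88.7, -169.0], [573.3, -78.7, -142.8], [583.4, -65.8, -133.0]] 311.1 207.4
scene4 155 [[570.9, -88.5, -167.4], [573.6, -78.3, -144.2], [582.8, -65.8, -132.9]] 311.1 207.4
```

Run:
```python
from h import *
ims=[]
for n in("scene2","scene4"):
    d=load(n);C=cloud(d)@frame(PSI);H,S,V=masks(d)
    m=(S<70)&(abs(C[...,1]+76)<10)&(C[...,2]>-150)&(C[...,2]<-122)&(C[...,0]<600)&(C[...,0]>570)
    P=C[m];print(n,len(P),np.percentile(P,[0,25,50,75],0).round(1).tolist() if len(P) else 0)
    # rows near head
    u,v=proj(d,frame(PSI)@[592,-76.5,-133])[0].astype(int)
    print(u,v);print(C[v-5:v+6,u-3:u+4,0].round(0).astype(int))
    ims.append(cv2.resize(d["color"][v-20:v+20,u-20:u+20],(380,380),interpolation=cv2.INTER_CUBIC))
cv2.imwrite("pics/c6.png",np.hstack(ims))
```

```text
scene2 31 [[583.1, -81.9, -142.4], [585.3, -79.4, -137.1], [586.5, -76.2, -134.4], [592.8, -72.3, -130.9]]
313 199
[[599 597 597 598 597 597 597]
 [597 595 598 597 597 595 595]
 [596 597 597 598 596 597 597]
 [ 63 597 596 597 597 596 598]
 [598 597 595 596 595 598 597]
 [586 587 588 595 592 596 596]
 [585 587 585 587 594 597 597]
 [586 583 585 587 588 597 596]
 [586 586 584 584 587 596 596]
 [606  63 586 585 586 598 598]
 [602 608 610 596 595 597 597]]
scene4 17 [[588.7, -83.6, -140.3], [591.1, -80.1, -133.7], [594.3, -77.7, -131.9], [596.3, -74.3, -129.8]]
313 199
[[597 595 595 595 597 596 597]
 [597 597 596 597 597 596 596]
 [596 596 596 596 596 596 597]
 [597 596 595 597 596 596 597]
 [589 590 591 593 595 598 597]
 [588 588 589 590 592 595 597]
 [589 589 588 589 591 594 597]
 [584 584 584 588 588 589 598]
 [580 582 583 584 585 591 597]
 [578 582 580 582 583 585 586]
 [575 578 580 578 582 580 585]]
```

View pics/c6.png

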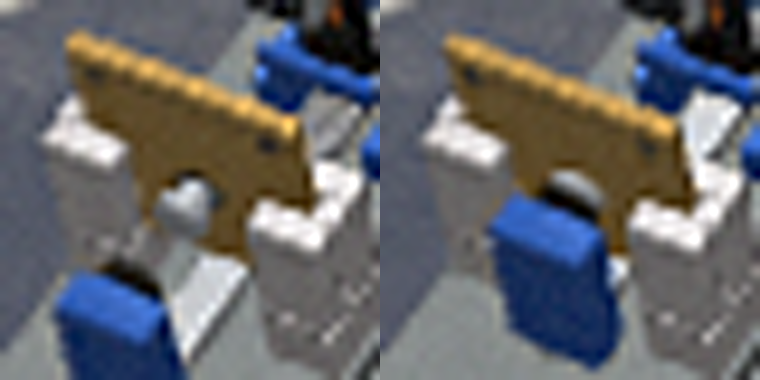

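Left (before): the head stands clear of the plate at (190,205). Right (now): the jaw pad bears on a head that looks close to the plate at (575,190). Since I saw no stall, I squeeze again and measure while the trigger is held.

>>> drive_tool([
  {"offset": [0, 0, 0], "twist": [0, 0, 0]},
  {"offset": [0, 0, 0], "twist": [0, 0, 0]},
  {"offset": [0, 0, 0], "twist": [0, 0, 0]},
  {"offset": [0, 0, 0], "twist": [0, 0, 0]},
  {"offset": [0, 0, 0], "twist": [0, 0, 0]},
  {"offset": [0, 0, 0], "twist": [0, 0, 0]},
  {"offset": [0, 0, 0], "twist": [0, 0, 0]},
  {"offset": [0, 0, 0], "twist": [0, 0, 0]},
], grip=0.6)

```text
t: 13.55
tool_pos: [671.0, -159.3, 145.1]
eef_rot: [0.735, 0.65, 0.127, 0.142]
ft_force: [4.1, 0.8, 4.6]
grip_width: 0.36
grasp_force: 71.5
```

```bash
python3 jaw.py scene5
python3 - <<'E'
from h import *
ims=[]
for n in("scene4","scene5"):
    d=load(n)
    u,v=proj(d,frame(PSI)@[640,-76.5,-120])[0].astype(int)
    ims.append(cv2.resize(d["color"][v-37:v+38,u-30:u+30],(400,500),interpolation=cv2.INTER_CUBIC))
cv2.imwrite("pics/c7.png",np.hstack(ims))
E
```

```text
scene0 153 [[543.1, -88.6, -168.1], [545.4, -78.8, -142.6], [555.7, -66.8, -132.5]] 305.4 215.4
scene2 157 [[543.2, -88.9, -168.8], [545.5, -79.1, -143.9], [554.8, -66.0, -132.6]] 305.4 215.5
scene3 157 [[571.0, -88.7, -169.0], [573.3, -78.7, -142.8], [583.4, -65.8, -133.0]] 311.1 207.4
scene5 159 [[573.4, -88.7, -168.1], [575.6, -79.1, -143.5], [586.0, -66.1, -132.1]] 311.6 206.7
```

View pics/c7.png

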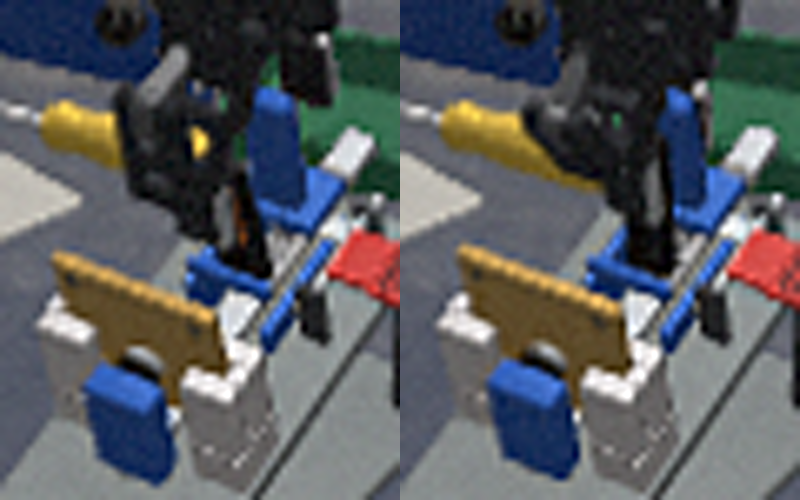

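Run:
```python
from h import *
for n in("scene2","scene5"):
    d=load(n);C=cloud(d)@frame(PSI);H,S,V=masks(d)
    u,v=proj(d,frame(PSI)@[592,-76.5,-131])[0].astype(int)
    print(n,u,v);print(np.array2string(C[v-5:v+6,u-5:u+5,0].round(1)));print(V[v-5:v+6,u-5:u+5]);print(S[v-5:v+6,u-5:u+5])
```

```text
scene2 313 198
[[597.2 596.4 596.5 595.8 596.4 595.4 597.3 592.6 596.2 596.5]
 [596.  597.5 598.6 597.  597.2 598.1 597.2 596.6 596.6 597.5]
 [597.5 597.4 596.7 595.  598.1 596.8 596.6 594.9 595.2 596.8]
 [595.3 595.3 596.3 597.4 596.9 597.6 596.  596.7 596.7 597. ]
 [597.4 597.2  62.8 596.7 596.5 597.3 597.  595.6 598.  596.8]
 [595.8 596.9 597.9 597.  595.2 596.4 595.  597.8 597.4 597.8]
 [598.3 596.8 586.3 587.3 588.2 594.6 591.7 595.8 595.7 596.1]
 [598.4 586.3 584.9 586.6 584.8 586.5 594.  596.7 596.6 598.1]
 [595.4 583.5 586.  583.1 584.7 586.9 587.6 596.8 596.3 597.7]
 [596.7 599.1 586.1 586.  583.9 583.9 587.  596.4 595.9 596.6]
 [596.5 600.6 606.   62.8 585.8 584.8 586.5 598.  598.4 597.8]]
[[ 89  90  99  88  94  92  97  96  88  91]
 [ 99  91  90  92  92  94  95  92  91  94]
 [ 94  95  90  89  93  92  92  91  95  92]
 [ 95  94  98  94  93  88  99  91  87  97]
 [ 97  93  91  65  49  39  67  93  95  91]
 [ 94  90  87  63 175 216 124  71  96  94]
 [ 95 100 170 186 221 203 149  76  64  90]
 [ 94  99 136 181 203 166 137  65  66  93]
 [ 89  88  95 109 134 155 128  82  93  92]
 [12
[... 1513 characters left out ...]
7 121  91]
 [192 153  63   9   0  19  41  98 107  95]
 [197 200 194 200 153  60   6  24  54  90]
 [189 192 202 205 209 206 158  53  60  91]
 [193 183 188 190 198 205 213 217 154  93]
 [162 183 197 192 189 197 211 214 146  86]]
[[134 142 139 140 154 144 144 137 158 126]
 [145 143 135 143 158 142 146 133 143 143]
 [152 140 148 155 158 151 151 149 137 142]
 [160 139 156 109  53  45  91 161 147 150]
 [179 150 162  37  23   7  14  31 130 156]
 [ 74 186 227  51  24  14  13   8  46 140]
 [177 162 162 255   0 201  19  23  10 118]
 [189 178 175 173 187 145 255  64   9 147]
 [181 181 175 175 170 172 165 236 196 177]
 [176 185 178 177 175 175 165 172 152 115]
 [175 183 177 175 182 171 166 167 199  47]]
```

The plate moved 2 mm to the back of its slot under load and the head rim now spans 594 to 599 against the plate face at 599. The stud is home. Next I release the trigger, lift, and go above the tab with the fingers shut.

>>> drive_tool([
  {"offset": [0, 0, 0], "twist": [0, 0, 0]},
  {"offset": [0, 0, 0], "twist": [0, 0, 0]},
  {"offset": [0, 0, 0], "twist": [0, 0, 0]},
  {"offset": [0, 0, 0], "twist": [0, 0, 0]},
  {"offset": [0, -3, 0], "twist": [0, 0, 0]},
  {"offset": [0, 0, -10], "twist": [0, 0, 0]},
  {"offset": [0, 0, -20], "twist": [0, 0, 0]},
  {"offset": [0, 0, -20], "twist": [0, 0, 0]},
  {"offset": [0, 0, -20], "twist": [0, 0, 0]},
  {"offset": [-13, 3, 0], "twist": [0, 0, 0]},
  {"offset": [-25, 0, 0], "twist": [0, 0, 0]},
  {"offset": [-25, 0, 0], "twist": [0, 0, 0]},
  {"offset": [0, 0, 0], "twist": [0, 0, 0]},
], grip=-0.7)

```text
t: 14.9
tool_pos: [636.6, -221.9, 209.1]
eef_rot: [0.736, 0.649, 0.126, 0.143]
ft_force: [0.9, -0.2, 0.0]
grip_width: 0.849
grasp_force: 0.0
```

>>> drive_tool([
  {"offset": [0, 0, 20], "twist": [0, 0, 0]},
  {"offset": [0, 0, 20], "twist": [0, 0, 0]},
  {"offset": [0, 0, 20], "twist": [0, 0, 0]},
  {"offset": [0, 0, 10], "twist": [0, 0, 0]},
  {"offset": [0, 0, 10], "twist": [0, 0, 0]},
  {"offset": [0, 0, 5], "twist": [0, 0, 0]},
  {"offset": [0, 0, 2], "twist": [0, 0, 0]},
  {"offset": [0, 0, 0], "twist": [0, 0, 0]},
  {"offset": [0, 0, 0], "twist": [0, 0, 0]},
], grip=1)

```text
t: 15.8
tool_pos: [669.4, -222.8, 129.4]
eef_rot: [0.735, 0.65, 0.127, 0.143]
ft_force: [0.2, -0.2, 0.4]
grip_width: -0.001
grasp_force: 0.0
```

```bash
python3 - <<'E'
from h import *
from station import manip
s=manip.get_state();print((s["tool_pos"]@frame(PSI)).round(1),s["grip_width"],s["ft_force"].round(1))
plan(np.array([690.5,-139.5,-151]),n=1)
E
python3 jaw.py scene6
```

```text
[ 689.7 -139.6 -139.1] -0.0012715577152074126 [ 0.2 -0.2  0.4]
goal [ 674.6 -223.4  118.7] n 1 off [0.1, 0.85, 11.89] twist [0.02, -0.01, -0.05]
  via [ 675. -223.  119.]
scene0 153 [[543.1, -88.6, -168.1], [545.4, -78.8, -142.6], [555.7, -66.8, -132.5]] 305.4 215.4
scene2 157 [[543.2, -88.9, -168.8], [545.5, -79.1, -143.9], [554.8, -66.0, -132.6]] 305.4 215.5
scene3 157 [[571.0, -88.7, -169.0], [573.3, -78.7, -142.8], [583.4, -65.8, -133.0]] 311.1 207.4
scene6 154 [[571.0, -88.8, -168.1], [573.4, -78.4, -143.4], [582.7, -66.0, -132.4]] 311.0 207.4
```

>>> drive_tool([
  {"offset": [0, 0.8, 5], "twist": [0, 0, 0]},
  {"offset": [0, 0, 4], "twist": [0, 0, 0]},
  {"offset": [0, 0, 2], "twist": [0, 0, 0]},
  {"offset": [0, 0, 2], "twist": [0, 0, 0]},
  {"offset": [0, 0, 2], "twist": [0, 0, 0]},
  {"offset": [0, 0, 1], "twist": [0, 0, 0]},
  {"offset": [0, 0, 1], "twist": [0, 0, 0]},
  {"offset": [0, 0, 0], "twist": [0, 0, 0]},
])

```text
t: 16.65
tool_pos: [676.1, -223.8, 114.0]
eef_rot: [0.735, 0.65, 0.126, 0.143]
ft_force: [-10.5, -0.1, 11.3]
grip_width: -0.004
grasp_force: 7.1
```

>>> drive_tool([
  {"offset": [0, 0, 1], "twist": [0, 0, 0]},
  {"offset": [0, 0, 0], "twist": [0, 0, 0]},
  {"offset": [0, 0, 0], "twist": [0, 0, 0]},
])

```text
t: 16.95
tool_pos: [676.3, -223.8, 113.7]
eef_rot: [0.735, 0.65, 0.126, 0.143]
ft_force: [-17.1, 0.5, 18.9]
grip_width: 0.004
grasp_force: 11.4
```

```bash
python3 jaw.py scene7|tail -1; python3 -c "
from h import *
from station import manip
s=manip.get_state();print((s['tool_pos']@frame(PSI)).round(1),(s['ft_force']@frame(PSI)).round(1))"
```

```text
scene7 157 [[539.8, -88.9, -167.7], [542.4, -79.5, -144.1], [552.5, -66.0, -132.3]] 304.8 216.4
[ 690.3 -139.8 -156.2] [-8.3 -0.7 22.9]
```

The jaw has sprung fully back, about 3 mm behind where it started. I hold briefly, lift, and measure the plate and the rest.

>>> drive_tool([
  {"offset": [0, 0, 0], "twist": [0, 0, 0]},
  {"offset": [0, 0, 0], "twist": [0, 0, 0]},
  {"offset": [0, 0, -3], "twist": [0, 0, 0]},
  {"offset": [0, 0, -12], "twist": [0, 0, 0]},
  {"offset": [0, 0, -25], "twist": [0, 0, 0]},
  {"offset": [0, 0, -35], "twist": [0, 0, 0]},
  {"offset": [0, 0, -30], "twist": [0, 0, 0]},
  {"offset": [0, 0, 0], "twist": [0, 0, 0]},
])

```text
t: 17.8
tool_pos: [638.3, -219.3, 214.6]
eef_rot: [0.735, 0.65, 0.128, 0.145]
ft_force: [-0.1, -0.7, 0.4]
grip_width: -0.002
grasp_force: 0.0
```

```bash
python3 jaw.py scene8|tail -1
python3 - <<'E'
from h import *
from station import manip
t=manip.get_image("top");np.savez("top8.npz",**t)
for n in("scene0","scene8","top0","top8"):
    d=load(n);C=cloud(d)@frame(PSI);H,S,V=masks(d)
    m=(abs(H-18)<8)&(S>100)&(V>50)&(abs(C[...,1]+76)<40)&(abs(C[...,0]-600)<12)&(C[...,2]>-135)
    P=C[m]
    if len(P)<9: print(n,len(P));continue
    e=np.polyfit(P[:,1],P[:,0],1)
    print(n,len(P),np.percentile(P,[2,50,98],0).round(1).tolist(),"yaw err",np.degrees(np.arctan(-e[0])).round(1))
# rest: dark posts, in rest frame with candidate yaw
for n in("scene0","top0"):
    d=load(n);W=cloud(d);H,S,V=masks(d)
    roi=(W[...,0]>540)&(W[...,0]<700)&(W[...,1]>70)&(W[...,1]<220)
    wood=roi&(H>5)&(H<22)&(S>85)
    post=roi&(H<13)&(S>125)&(V<175)&(W[...,2]>45)
    for psi in(0,2,4):
        F=frame(psi);Q=W[post]@F
        a,b=Q[Q[:,1]>Q[:,1].mean()],Q[Q[:,1]<=Q[:,1].mean()]
        print(n,psi,"postL",len(a),np.percentile(a,[3,50,97],0).round(1).tolist(),"postR",len(b),np.percentile(b,[3,50,97],0).round(1).tolist())
    # flat leaning board: plane z
    bd=wood&~post&(W[...,2]>35)
    P=W[bd];c=P.mean(0);nn=np.linalg.svd(P-c)[2][2];nn*=np.sign(nn[2]);print("board",len(P),c.round(1),nn.round(3))
    base=wood&(W[...,2]<14);print("base rect",cv2.minAreaRect(W[base][:,:2].astype(np.float32)))
E
```

```text
scene8 157 [[539.7, -88.6, -169.0], [542.3, -78.4, -143.5], [552.0, -66.0, -132.7]] 304.8 216.4
scene0 244 [[594.5, -108.9, -132.0], [596.5, -76.8, -106.4], [601.4, -42.7, -90.7]] yaw err -0.2
scene8 229 [[593.0, -108.7, -128.9], [595.9, -77.0, -105.8], [600.0, -42.6, -90.2]] yaw err 0.1
top0 127 [[598.3, -107.8, -132.9], [603.9, -75.4, -102.2], [605.7, -45.1, -90.8]] yaw err 0.1
top8 90 [[597.8, -86.7, -134.9], [603.5, -64.4, -104.4], [605.6, -44.9, -89.2]] yaw err 1.6
scene0 0 postL 91 [[580.2, 171.6, -170.7], [588.3, 179.2, -148.3], [608.6, 194.6, -131.5]] postR 88 [[582.4, 98.4, -170.1], [590.1, 102.8, -146.1], [612.6, 119.6, -134.0]]
scene0 2 postL 91 [[585.8, 150.4, -172.8], [593.6, 157.7, -150.7], [614.3, 173.7, -133.8]] postR 88 [[585.7, 77.4, -171.2], [593.0, 81.4, -147.4], [615.7, 98.2, -135.2]]
scene0 4 postL 91 [[590.7, 128.7, -174.7], [598.9, 135.9, -152.8], [619.4, 152.3, -135.9]] postR 88 [[588.5, 55.8, -172.1], [595.2, 60.5, -148.4], [618.0, 77.0, -136.2]]
board 402 [611.  143.   66.9] [-0.966 -0.045  0.253]
base rect ((622.9042358398438, 147.54086303710938), (123.6749038696289, 109.92124938964844), 3.1355185508728027)
top0 0 postL 1 [[590.2, 191.7, -137.5], [590.2, 191.7, -137.5], [590.2, 191.7, -137.5]] postR 1 [[588.2, 191.1, -133.6], [588.2, 191.1, -133.6], [588.2, 191.1, -133.6]]
top0 2 postL 1 [[596.1, 170.7, -139.9], [596.1, 170.7, -139.9], [596.1, 170.7, -139.9]] postR 1 [[594.1, 170.2, -136.0], [594.1, 170.2, -136.0], [594.1, 170.2, -136.0]]
top0 4 postL 1 [[601.3, 149.5, -142.0], [601.3, 149.5, -142.0], [601.3, 149.5, -142.0]] postR 1 [[599.2, 149.1, -138.1], [599.2, 149.1, -138.1], [599.2, 149.1, -138.1]]
board 605 [621.6 144.   71.8] [0.708 0.013 0.706]
base rect ((627.1680297851562, 147.15171813964844), (120.60444641113281, 111.71782684326172), 2.234593152999878)
```

Run:
```python
from h import *
F=frame(2)
for n in("scene0","top0"):
    d=load(n);W=cloud(d)@F
    for nm,(a,b) in dict(L=(151,172),R=(78,97),mid=(103,146)).items():
        m=(W[...,1]>a)&(W[...,1]<b)&(W[...,0]>560)&(W[...,0]<640)&(W[...,2]>-185)
        P=W[m];h,xe,ze=np.histogram2d(P[:,0],P[:,2],[np.arange(576,634,3),np.arange(-180,-128,4)])
        print(n,nm,"cols z from -180 step4; rows x")
        for i,r in enumerate(h): print(int(xe[i]),r.astype(int))
```

```text
scene0 L cols z from -180 step4; rows x
576 [2 1 0 0 0 0 0 0 0 0 0 0]
579 [1 5 1 0 0 0 0 0 0 0 0 0]
582 [3 2 0 1 0 1 0 0 0 1 1 0]
585 [1 4 4 4 5 4 4 3 3 4 3 2]
588 [0 1 0 1 0 1 2 1 2 0 4 6]
591 [0 2 0 0 1 0 0 1 0 0 2 2]
594 [0 0 1 0 0 1 1 0 0 0 1 1]
597 [1 0 1 0 0 0 0 0 0 0 0 0]
600 [1 0 1 0 0 0 0 0 0 0 0 0]
603 [0 2 2 1 0 0 0 0 1 1 0 0]
606 [0 0 3 1 1 2 2 1 3 0 0 0]
609 [0 1 3 2 2 2 2 3 4 2 0 0]
612 [0 0 1 0 1 0 0 1 3 1 0 0]
615 [1 0 0 0 2 0 1 1 5 0 0 0]
618 [0 1 0 0 1 0 0 0 2 0 0 0]
621 [0 2 0 0 0 0 0 0 0 0 0 0]
624 [0 1 0 0 0 0 0 0 0 0 0 0]
627 [0 0 0 0 0 0 0 0 0 0 0 0]
630 [0 0 0 0 0 0 0 0 0 0 0 0]
scene0 R cols z from -180 step4; rows x
576 [0 1 0 0 0 0 0 0 0 0 0 0]
579 [5 1 0 0 0 0 0 0 0 0 0 0]
582 [2 5 2 0 0 0 0 0 1 0 0 0]
585 [0 2 3 4 3 4 4 1 7 2 4 3]
588 [0 3 1 1 2 1 1 0 0 1 3 4]
591 [0 0 0 1 0 1 1 1 0 1 4 2]
594 [0 1 1 0 0 0 0 0 2 0 2 2]
597 [0 0 1 1 1 0 0 0 0 1 0 0]
600 [0 0 0 0 0 0 1 0 1 0 0 0]
603 [0 0 1 1 1 0 1 0 2 0 0 0]
606 [1 0 0 0 1 0 0 3 3 1 0 0]
609 [0 0 1 0 0 1 1 2 3 1 0 0]
612 [1 0 1 1 0 0 0 1 5 0 0 0]
615 [1 0 0 1 1 0 1 0 4 0 0 0]
618 [1 1 0 0 1 0 1 0 1 0 0 0]

[... 1881 characters left out ...]
0 0 0]
627 [2 1 0 0 0 0 0 0 0 0 0 0]
630 [0 0 0 0 0 0 0 0 0 0 0 0]
top0 mid cols z from -180 step4; rows x
576 [0 0 0 0 0 0 0 0 0 0 0 0]
579 [0 0 0 0 0 0 0 0 0 0 0 0]
582 [8 3 0 0 0 0 0 0 0 0 0 0]
585 [7 4 0 0 0 0 0 0 0 0 0 0]
588 [10  2  0  0  0  0  0  0  0  0  0  0]
591 [6 6 3 0 0 0 0 0 0 0 0 0]
594 [9 1 1 0 0 0 0 0 0 0 0 0]
597 [5 7 1 0 0 0 0 0 0 0 0 0]
600 [6 3 0 0 0 0 0 0 0 0 0 0]
603 [6 5 0 0 0 0 0 0 0 0 0 0]
606 [7 4 1 0 0 0 0 0 0 0 0 0]
609 [11  3  0  0  0  0  0  0  0  0  0  0]
612 [7 5 0 0 0 0 0 0 0 0 0 0]
615 [6 4 0 0 0 0 0 0 0 0 0 0]
618 [9 3 0 0 0 0 0 0 0 0 0 0]
621 [6 3 0 0 0 0 0 0 0 0 0 0]
624 [7 4 2 0 0 0 0 0 0 0 0 0]
627 [8 2 0 0 0 0 0 0 0 0 0 0]
630 [0 0 0 0 0 0 0 0 0 0 0 0]
```

Run:
```python
from h import *
from station import manip
s=manip.get_state();print((s["tool_pos"]@frame(PSI)).round(1))
plan(np.array([599.7,-76.5,-33]),n=4)
F=frame(2)
for n in("scene0","top0"):
    d=load(n);W=cloud(d)@F
    m=(W[...,0]>583)&(W[...,0]<623)&(W[...,2]>-158)&(W[...,2]<-130)&(W[...,1]>60)&(W[...,1]<190)
    y=np.sort(W[m][:,1]);print(n,np.histogram(y,np.arange(70,182,3)))
```

```text
[ 690.4 -139.5  -52. ]
goal [ 554.8 -145.2  194.1] n 4 off [15.74, -22.69, -4.76] twist [0.01, -0.0, -0.01]
  via [ 596. -182.  202.]
  via [ 576. -164.  198.]
  via [ 555. -145.  194.]
scene0 (array([ 0,  1, 20, 25,  8,  8, 13, 11,  9,  9, 10,  2,  0,  0,  0,  0,  0,
        0,  0,  0,  0,  0,  0,  0,  0,  0,  6, 22, 10, 10,  8, 15,  4, 14,
        9,  6,  1]), array([ 70,  73,  76,  79,  82,  85,  88,  91,  94,  97, 100, 103, 106,
       109, 112, 115, 118, 121, 124, 127, 130, 133, 136, 139, 142, 145,
       148, 151, 154, 157, 160, 163, 166, 169, 172, 175, 178, 181]))
top0 (array([ 0, 12, 12, 12,  9,  8,  9,  9, 10,  6,  0,  0,  0,  0,  0,  0,  0,
        0,  0,  0,  0,  0,  0,  0,  0,  3,  9, 10,  9,  7,  7, 13, 13, 13,
        1,  0,  0]), array([ 70,  73,  76,  79,  82,  85,  88,  91,  94,  97, 100, 103, 106,
       109, 112, 115, 118, 121, 124, 127, 130, 133, 136, 139, 142, 145,
       148, 151, 154, 157, 160, 163, 166, 169, 172, 175, 178, 181]))
```

>>> drive_tool([
  {"offset": [15.7, -22.7, -4.8], "twist": [0, 0, 0]},
  {"offset": [15.7, -22.7, -4.8], "twist": [0, 0, 0]},
  {"offset": [15.7, -22.7, -4.8], "twist": [0, 0, 0]},
  {"offset": [15.7, -22.7, -4.8], "twist": [0, 0, 0]},
  {"offset": [0, 0, 0], "twist": [0, 0, 0]},
  {"offset": [0, 0, 20], "twist": [0, 0, 0]},
  {"offset": [0, 0, 0], "twist": [0, 0, 0]},
  {"offset": [0, 0, 0], "twist": [0, 0, 0]},
], grip=-0.2)

```text
t: 18.7
tool_pos: [562.2, -146.4, 174.4]
eef_rot: [0.736, 0.65, 0.126, 0.142]
ft_force: [0.0, -0.5, -0.0]
grip_width: 0.599
grasp_force: 0.0
```

Run:
```python
from h import *
from station import manip
s=manip.get_state();print(s["grip_width"])
plan(np.array([599.7,-76.5,-113]),n=4)
d=manip.get_image("scene");np.savez("scene9.npz",**d)
u,v=proj(d,frame(PSI)@[600,-76,-90])[0].astype(int)
cv2.imwrite("pics/c8.png",cv2.resize(d["color"][v-50:v+50,u-50:u+50],(600,600),interpolation=cv2.INTER_CUBIC))
```

```text
0.5989701006333322
goal [ 584.6 -148.9  119.9] n 4 off [0.06, 0.13, 14.76] twist [-0.03, -0.01, -0.02]
  via [ 573. -148.  147.]
  via [ 579. -148.  134.]
  via [ 585. -149.  120.]
```

View pics/c8.png

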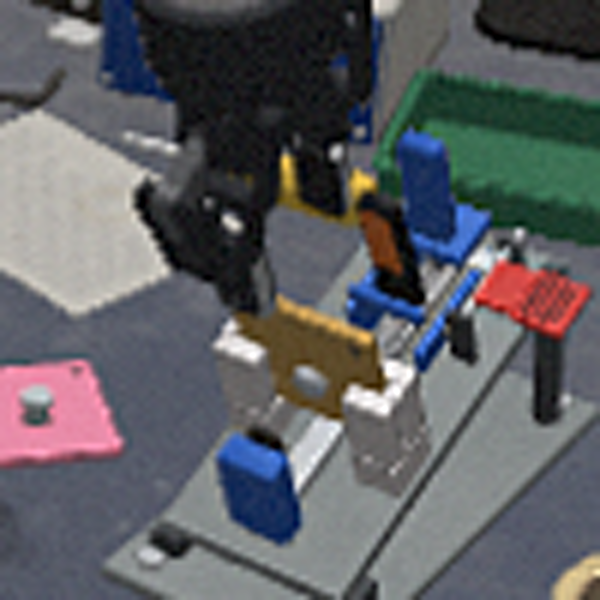

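The jaw is back at (255,490), the stud head sits flush at (310,380), and the fingers straddle the plate's top edge. I descend and pinch.

>>> drive_tool([
  {"offset": [0, 0.4, 15], "twist": [0, 0, 0]},
  {"offset": [0, 0, 15], "twist": [0, 0, 0]},
  {"offset": [0, 0, 15], "twist": [0, 0, 0]},
  {"offset": [0, 0, 9], "twist": [0, 0, 0]},
  {"offset": [0, 0, 5], "twist": [0, 0, 0]},
  {"offset": [0, 0, 0], "twist": [0, 0, 0]},
  {"offset": [0, 0, 0], "twist": [0, 0, 0]},
])

```text
t: 19.45
tool_pos: [584.5, -149.1, 121.0]
eef_rot: [0.735, 0.65, 0.127, 0.143]
ft_force: [0.3, 0.4, 0.9]
grip_width: 0.601
grasp_force: 0.0
```

>>> drive_tool([
  {"offset": [0, 0, 0], "twist": [0, 0, 0]},
  {"offset": [0, 0, 0], "twist": [0, 0, 0]},
  {"offset": [0, 0, 0], "twist": [0, 0, 0]},
  {"offset": [0, 0, 0], "twist": [0, 0, 0]},
  {"offset": [0, 0, 0], "twist": [0, 0, 0]},
  {"offset": [0, 0, 0], "twist": [0, 0, 0]},
  {"offset": [0, 0, 0], "twist": [0, 0, 0]},
  {"offset": [0, 0, 0], "twist": [0, 0, 0]},
], grip=1)

```text
t: 20.25
tool_pos: [584.9, -149.2, 121.1]
eef_rot: [0.735, 0.65, 0.127, 0.143]
ft_force: [1.2, -0.8, 5.7]
grip_width: 0.057
grasp_force: 60.3
```

```bash
python3 -c "
from h import *
from station import manip
s=manip.get_state();print((s['tool_pos']@frame(PSI)).round(1),(s['ft_force']@frame(PSI)).round(1))"
```

```text
[ 600.5  -76.8 -112. ] [ 3.3 -0.7  4.8]
```

>>> drive_tool([
  {"offset": [0, 0, -3], "twist": [0, 0, 0]},
  {"offset": [0, 0, -5], "twist": [0, 0, 0]},
  {"offset": [0, 0, -8], "twist": [0, 0, 0]},
  {"offset": [0, 0, -10], "twist": [0, 0, 0]},
  {"offset": [0, 0, -10], "twist": [0, 0, 0]},
  {"offset": [0, 0, -12], "twist": [0, 0, 0]},
  {"offset": [0, 0, -15], "twist": [0, 0, 0]},
  {"offset": [0, 0, -15], "twist": [0, 0, 0]},
  {"offset": [0, 0, 0], "twist": [0, 0, 0]},
  {"offset": [0, 0, 0], "twist": [0, 0, 0]},
])

```text
t: 21.25
tool_pos: [554.9, -145.3, 192.1]
eef_rot: [0.736, 0.65, 0.126, 0.142]
ft_force: [-0.0, 0.3, -1.9]
grip_width: 0.058
grasp_force: 59.4
```

Run:
```python
from h import *
from station import manip
s=manip.get_state();R=Ro.from_quat(s["eef_rot"]).as_matrix();p=s["tool_pos"]
d=manip.get_image("scene");np.savez("scene10.npz",**d)
W=(cloud(d)-p)@R;H,S,V=masks(d)
m=(abs(H-18)<8)&(S>100)&(V>50)&(abs(W[...,0])<45)&(abs(W[...,1])<12)&(W[...,2]>-25)&(W[...,2]<70)
P=W[m];print(len(P),np.percentile(P,[1,50,99],0).round(1).tolist())
rf=frame(2);print("now in rest frame",(p@rf).round(1))
# target: plate centre is 16 ahead of TCP along tool z
plan(psi=2,pos=rf@np.array([603.3,125.,-137+16+55]),n=12)
```

```text
306 [[-33.1, -5.9, -21.6], [-14.3, -3.6, 23.3], [33.6, 0.9, 54.6]]
now in rest frame [ 581.4 -164.6  -27.7]
goal [579.4 145.3 164.8] n 12 off [24.31, -0.09, 2.41] twist [-0.01, 0.28, -0.7]
  via [568. -49. 183.]
  via [575.  24. 176.]
  via [578.  97. 169.]
```

>>> drive_tool([
  {"offset": [24.3, -0.1, 2.4], "twist": [0, 0.28, -0.7]},
  {"offset": [24.3, -0.1, 2.4], "twist": [0, 0.28, -0.7]},
  {"offset": [24.3, -0.1, 2.4], "twist": [0, 0.28, -0.7]},
  {"offset": [24.3, -0.1, 2.4], "twist": [0, 0.28, -0.7]},
  {"offset": [24.3, -0.1, 2.4], "twist": [0, 0.28, -0.7]},
  {"offset": [24.3, -0.1, 2.4], "twist": [0, 0.28, -0.7]},
  {"offset": [24.3, -0.1, 2.4], "twist": [0, 0.28, -0.7]},
  {"offset": [24.3, -0.1, 2.4], "twist": [0, 0.28, -0.7]},
  {"offset": [24.3, -0.1, 2.4], "twist": [0, 0.28, -0.7]},
  {"offset": [24.3, -0.1, 2.4], "twist": [0, 0.28, -0.7]},
  {"offset": [24.3, -0.1, 2.4], "twist": [0, 0.28, -0.7]},
  {"offset": [24.3, -0.1, 2.4], "twist": [0, 0.28, -0.7]},
  {"offset": [0, 0, 0], "twist": [0, 0, 0]},
  {"offset": [0, 0, 0], "twist": [0, 0, 0]},
  {"offset": [0, 0, 0], "twist": [0, 0, 0]},
])

```text
t: 22.8
tool_pos: [579.5, 144.4, 165.2]
eef_rot: [0.682, 0.706, 0.137, 0.132]
ft_force: [1.2, 0.3, -1.4]
grip_width: 0.057
grasp_force: 59.4
```

Run:
```python
from h import *
from station import manip
rf=frame(2)
plan(psi=2,pos=rf@np.array([603.3,125.,-137+16+55]),n=1)
ims=[]
for n in("scene","top"):
    d=manip.get_image(n);np.savez(n+"11.npz",**d);H,S,V=masks(d);C=cloud(d)@rf
    m=(abs(H-18)<8)&(S>100)&(V>50)&(C[...,2]>-126)&(abs(C[...,0]-603)<15)&(abs(C[...,1]-125)<50);P=C[m]
    if len(P)>5: print(n,len(P),np.percentile(P,[2,50,98],0).round(1).tolist())
    u,v=proj(d,rf@[603,125,-135])[0].astype(int)
    ims.append(cv2.resize(d["color"][v-35:v+30,u-32:u+33],(400,400),interpolation=cv2.INTER_CUBIC))
cv2.imwrite("pics/c9.png",np.hstack(ims))
```

```text
goal [579.4 145.3 164.8] n 1 off [0.9, -0.28, 0.35] twist [-0.08, 0.0, -0.02]
  via [579. 145. 165.]
scene 243 [[597.3, 91.2, -118.0], [599.9, 111.6, -89.2], [603.9, 159.3, -44.6]]
top 48 [[604.3, 88.4, -119.0], [607.7, 97.9, -101.9], [609.4, 121.7, -49.6]]
```

View pics/c9.png

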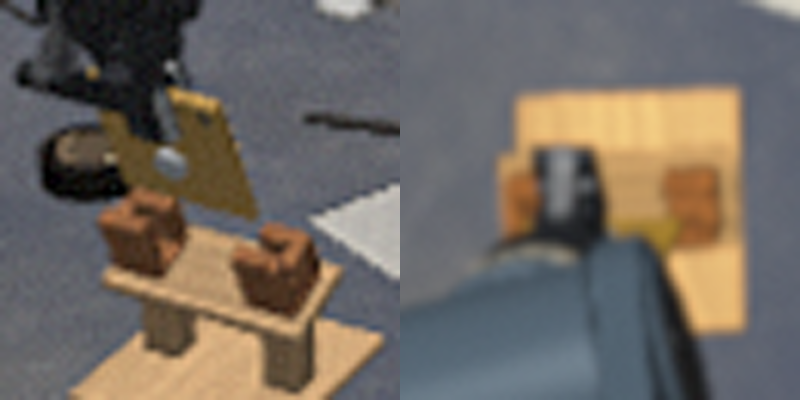

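The plate hangs over the slot with the stud head on the robot's side at (170,162), both ends within the posts at (145,230) and (278,265). I lower it along the slot.

>>> drive_tool([
  {"offset": [0.9, -0.8, 5], "twist": [0, 0, 0]},
  {"offset": [0, 0, 6], "twist": [0, 0, 0]},
  {"offset": [0, 0, 6], "twist": [0, 0, 0]},
  {"offset": [0, 0, 5], "twist": [0, 0, 0]},
  {"offset": [0, 0, 5], "twist": [0, 0, 0]},
  {"offset": [0, 0, 5], "twist": [0, 0, 0]},
  {"offset": [0, 0, 5], "twist": [0, 0, 0]},
  {"offset": [0, 0, 5], "twist": [0, 0, 0]},
  {"offset": [0, 0, 4], "twist": [0, 0, 0]},
  {"offset": [0, 0, 2], "twist": [0, 0, 0]},
  {"offset": [0, 0, 0], "twist": [0, 0, 0]},
  {"offset": [0, 0, 0], "twist": [0, 0, 0]},
])

```text
t: 24.1
tool_pos: [597.0, 146.5, 121.1]
eef_rot: [0.682, 0.706, 0.137, 0.132]
ft_force: [-0.4, -0.5, -1.0]
grip_width: 0.054
grasp_force: 59.4
```

>>> drive_tool([
  {"offset": [0, 0, 2], "twist": [0, 0, 0]},
  {"offset": [0, 0, 1.5], "twist": [0, 0, 0]},
  {"offset": [0, 0, 1.5], "twist": [0, 0, 0]},
  {"offset": [0, 0, 0], "twist": [0, 0, 0]},
  {"offset": [0, 0, 0], "twist": [0, 0, 0]},
])

```text
t: 24.6
tool_pos: [599.0, 146.4, 117.5]
eef_rot: [0.682, 0.706, 0.138, 0.133]
ft_force: [-8.6, -4.4, 13.9]
grip_width: 0.06
grasp_force: 62.3
```

>>> drive_tool([
  {"offset": [0, 0, 1], "twist": [0, 0, 0]},
  {"offset": [0, 0, 1], "twist": [0, 0, 0]},
  {"offset": [0, 0, 0], "twist": [0, 0, 0]},
  {"offset": [0, 0, 0], "twist": [0, 0, 0]},
])

```text
t: 25.0
tool_pos: [599.8, 146.4, 117.5]
eef_rot: [0.682, 0.706, 0.138, 0.133]
ft_force: [-23.3, -6.8, 38.0]
grip_width: 0.056
grasp_force: 66.9
```

>>> drive_tool([
  {"offset": [0, 0, -1.5], "twist": [0, 0, 0]},
  {"offset": [0, 0, 0], "twist": [0, 0, 0]},
  {"offset": [0, 0, 0], "twist": [0, 0, 0]},
])

```text
t: 25.3
tool_pos: [599.4, 146.5, 117.5]
eef_rot: [0.682, 0.706, 0.138, 0.133]
ft_force: [-11.0, -4.8, 17.2]
grip_width: 0.056
grasp_force: 63.2
```

Run:
```python
from h import *
from station import manip
rf=frame(2);s=manip.get_state();print((s["tool_pos"]@rf).round(1),(s["ft_force"]@rf).round(1))
ims=[]
for n in("scene",):
    d=manip.get_image(n);np.savez(n+"12.npz",**d);H,S,V=masks(d);C=cloud(d)@rf
    m=(abs(H-18)<8)&(S>100)&(V>50)&(C[...,2]>-172)&(abs(C[...,0]-603)<12)&(abs(C[...,1]-125)<40);P=C[m]
    print(n,len(P),np.percentile(P,[2,50,98],0).round(1).tolist())
    u,v=proj(d,rf@[603,125,-135])[0].astype(int)
    cv2.imwrite("pics/c10.png",cv2.resize(d["color"][v-35:v+30,u-32:u+33],(600,600),interpolation=cv2.INTER_CUBIC))
```

```text
[ 604.1  125.4 -117.3] [-3.9 -4.4 20.1]
scene 217 [[591.5, 89.7, -170.4], [599.8, 114.9, -135.8], [611.4, 161.9, -95.4]]
```

View pics/c10.png

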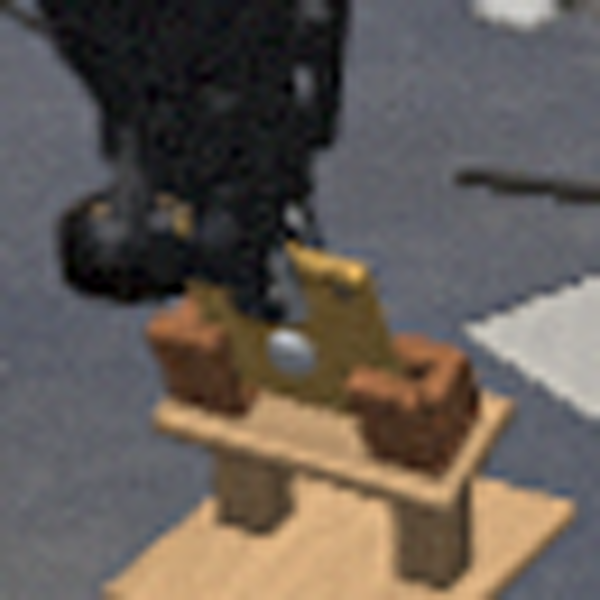

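The plate sits in the slot down to the floor, with the posts overlapping its ends at (200,365) and (400,400). I open and withdraw.

>>> drive_tool([
  {"offset": [0, 0, -0.5], "twist": [0, 0, 0]},
  {"offset": [0, 0, 0], "twist": [0, 0, 0]},
  {"offset": [0, 0, 0], "twist": [0, 0, 0]},
  {"offset": [0, 0, 0], "twist": [0, 0, 0]},
  {"offset": [0, 0, 0], "twist": [0, 0, 0]},
  {"offset": [0, 0, -5], "twist": [0, 0, 0]},
  {"offset": [0, 0, -15], "twist": [0, 0, 0]},
  {"offset": [0, 0, -25], "twist": [0, 0, 0]},
  {"offset": [0, 0, -30], "twist": [0, 0, 0]},
  {"offset": [0, 0, -30], "twist": [0, 0, 0]},
  {"offset": [0, 0, -20], "twist": [0, 0, 0]},
  {"offset": [0, 0, 0], "twist": [0, 0, 0]},
  {"offset": [0, 0, 0], "twist": [0, 0, 0]},
], grip=-0.3)

```text
t: 26.65
tool_pos: [552.0, 144.9, 232.2]
eef_rot: [0.682, 0.706, 0.137, 0.132]
ft_force: [-0.2, 0.3, -0.7]
grip_width: 0.648
grasp_force: 0.0
```

```bash
python3 jaw.py scene13|tail -1
python3 - <<'E'
from h import *
rf=frame(2);d=load("scene13");H,S,V=masks(d);C=cloud(d)@rf
m=(abs(H-19)<7)&(S>100)&(V>50)&(C[...,2]>-130)&(abs(C[...,0]-603)<25)&(abs(C[...,1]-125)<40);P=C[m]
print(len(P),np.percentile(P,[2,50,98],0).round(1).tolist());e=np.polyfit(P[:,2],P[:,0],1);print("lean err deg",np.degrees(np.arctan(e[0])).round(1),"x at centre",np.polyval(e,-137).round(1))
E
```

```text
scene13 158 [[539.8, -88.8, -167.4], [542.4, -78.9, -144.3], [551.8, -65.7, -132.4]] 304.7 216.4
161 [[591.1, 93.8, -128.3], [594.5, 125.9, -108.2], [599.1, 160.4, -93.9]]
lean err deg -3.4 x at centre 596.2
```

```bash
python3 -c "
from station import manip
print(manip.job_done())"
```

```text
the job is handed in; nothing more can be done
None
```

The job is handed in: by the camera measurements the stud is home, the jaw fully back and the plate standing in the wooden rest's slot about 3° off its lean; the hand-in gave no verdict, and I didn't re-measure the loupe, tape roll or parts box.

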